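Put each sample jar on the tray with its own dish

ROBOT

A 6-joint arm with a two-finger parallel gripper is mounted at the origin on the work surface. World frame = base frame: x ahead of the robot, y to its left, z up, the work surface at z = 0. Lengths are in mm, angles in rad, forces in N, time in s.
With the tool pointing down it reaches from about 350 to 850 mm from the base axis. Payload 8.1 kg.
Tool frame: the origin (TCP) lies on the centre line of the jaws, within the pads' length; the fingertips stand 22 mm ahead of it and the grasp point (between the pads) lies 3 mm ahead of it (bot.finger_overhang is the distance from the TCP to the fingertips, in mm); z points along the fingers, x is the direction in which the jaws open and shut, and the axes are right-handed (so a half turn about z gives the same grasp; the last joint's range is limited). The gripper opens to 85 mm and grips with 20 to 120 N. Pads are 22 mm wide; open, the fingers measure 114 mm over their backs; the gripper's body (76 mm by 85 mm) begins 54 mm behind the grasp point. The pads swing forward as they close: fully open they stand 13 mm farther back than shut.
Start: joints at [1.058, 0.13, 1.488, -0, 1.523, -0.085], TCP at [248.902, 545.943, 253.292] pointing down, gripper open.
Joint ranges: [-2.96, 2.96], [-0.89, 2.26], [0.02, 2.5], [-1.34, 4.48], [0, 2.73], [-2.66, 2.66]. Speed limits (rad/s): [2.39, 2.39, 2.79, 3.14, 3.14, 3.14].

INTERFACE

Orientations are given as a unit quaternion [w, x, y, z].
In Python, from workcell import bot, vision, job gives the robot as it stands. The module is installed in compiled form; this text tells all that it offers.
- The arm moves only by the tool play_rows, never from a script. Its argument "targets" is a list that holds one entry, the list of rows, each a list of 7 numbers: the finger opening in m, from 0 to 0.0854, then the shift along the world's x, y, z in m, then the turn, a rotation vector about the world's x, y, z in rad. In form: [[[grip, tx, ty, tz, wx, wy, wz], ...]]. A call has 1 to 10 rows; each row shifts and turns the pose as measured when the row begins; what a row does not reach is not made up. A row lasts 1/8 s, in which the tool goes at most 62.5 mm and 10.7 degrees, less where a joint would pass 70% of its speed; a pose out of reach is approached as far as the arm can. A call with a gripper value outside its range is refused whole. The fingers move at their own pace and stop on an object; "newtons" is the grip in N (left out, the last holds). Time passes only in rows, so rows that do not move let the fingers close. It gives the time, the measured TCP pose, the force and the opening at its end, in the units of the state.
- bot.get_obs(): the state, without advancing time (a new reading comes with each control period).
- vision.get_image(name): name is "scene" or "top"; returns a dict with "frame" (420x560x3 uint8, blue, green, red), "fx", "fy", "cx", "cy" (pixels), "eye" and "rotation" of the camera in the world. Camera axes: x right, y down, z forward; pixel columns grow to the right and rows downward; lengths in mm; the calibration is good to about 2 mm. A picture is of the moment at which its call begins. There is no depth.
- job.finish_job(): hands the job in, once; it reports no verdict.
The state is a dict: "t": time; "joint_positions": joint angles; "joint_vel": joint speeds; "tau": joint torques, N m; "ee_pos": TCP position; "ee_rot": TCP orientation; "ft_force": force on the tool from outside, world axes, zero at the start; "moment": the same for the moment, N m; "grip_width": opening from 0.0 (shut) to 1.0 (fully open).
Only numpy, scipy, OpenCV 4.12 (cv2) and the standard library are available. Lean on these libraries where they do the work, as an engineer would, in place of code of your own. Each camera call takes 0.05 s, during which the arm holds its last target.

TASK

Four sample trays are laid out, each with a covered dish of one product: red berries, tan nuts, brown coffee beans or green peas. Make up the sets: bring the yellow-lidded jar of the same product to each tray and set it down upright in the tray's empty bay, without tipping or dropping any jar. The white-capped bottles are reserve samples: leave them standing where they are.

Things in the scene. Friction and masses are not known exactly. Their poses are not given: they have to be found in the camera images.
- jar_red_mid (a point): Loose clear sample jar of red berries, 85 mm high, mass about 0.2 kg: round body 60 mm in diameter up to 60 mm high, a short shoulder, then a YELLOW screw lid 52 mm in diameter (67 to 85 mm high) with a round red insert on top. The point is on its axis half-way up, 42.5 mm above its underside; z is up along the axis.
- jar_tan_mid (a point): Loose clear sample jar of tan nuts, 85 mm high, mass about 0.2 kg: round body 60 mm in diameter up to 60 mm high, a short shoulder, then a YELLOW screw lid 52 mm in diameter (67 to 85 mm high) with a round tan insert on top. The point is on its axis half-way up, 42.5 mm above its underside; z is up along the axis.
- jar_brown_mid (a point): Loose clear sample jar of dark brown coffee beans, 85 mm high, mass about 0.2 kg: round body 60 mm in diameter up to 60 mm high, a short shoulder, then a YELLOW screw lid 52 mm in diameter (67 to 85 mm high) with a round brown insert on top. The point is on its axis half-way up, 42.5 mm above its underside; z is up along the axis.
- jar_green_mid (a point): Loose clear sample jar of green peas, 85 mm high, mass about 0.2 kg: round body 60 mm in diameter up to 60 mm high, a short shoulder, then a YELLOW screw lid 52 mm in diameter (67 to 85 mm high) with a round green insert on top. The point is on its axis half-way up, 42.5 mm above its underside; z is up along the axis.
- bay_red (a point): Fixed white tray 176 x 94 mm, rim 14 mm high, with two equal bays end to end: one holds a covered clear dish (77 mm across, top 20 mm above the bench) of red berries, the other is empty. The point is the centre of the EMPTY bay's floor, 4 mm above the bench; inside, the bay is 82 mm (x) by 86 mm (y). x points along the tray to the dish, whose centre is 86 mm away; z is up.
- bay_tan (a point): Fixed white tray 176 x 94 mm, rim 14 mm high, with two equal bays end to end: one holds a covered clear dish (77 mm across, top 20 mm above the bench) of tan nuts, the other is empty. The point is the centre of the EMPTY bay's floor, 4 mm above the bench; inside, the bay is 82 mm (x) by 86 mm (y). x points along the tray to the dish, whose centre is 86 mm away; z is up.
- bay_brown (a point): Fixed white tray 176 x 94 mm, rim 14 mm high, with two equal bays end to end: one holds a covered clear dish (77 mm across, top 20 mm above the bench) of dark brown coffee beans, the other is empty. The point is the centre of the EMPTY bay's floor, 4 mm above the bench; inside, the bay is 82 mm (x) by 86 mm (y). x points along the tray to the dish, whose centre is 86 mm away; z is up.
- bay_green (a point): Fixed white tray 176 x 94 mm, rim 14 mm high, with two equal bays end to end: one holds a covered clear dish (77 mm across, top 20 mm above the bench) of green peas, the other is empty. The point is the centre of the EMPTY bay's floor, 4 mm above the bench; inside, the bay is 82 mm (x) by 86 mm (y). x points along the tray to the dish, whose centre is 86 mm away; z is up.
- bottle_red_mid (a point): Loose WHITE-capped reserve bottle of red berries, 95 mm high, body 52 mm in diameter, white cap 39 mm: stays where it is. The point is on its axis 47.5 mm above its underside; z is up.
- bottle_tan_mid (a point): Loose WHITE-capped reserve bottle of tan nuts, 95 mm high, body 52 mm in diameter, white cap 39 mm: stays where it is. The point is on its axis 47.5 mm above its underside; z is up.

How it is judged (in metres and radians):
At the end, for the whole second after the job is handed in: Each yellow-lidded jar stands upright (0.1 rad), released and at rest, flat on the floor of the empty bay of the tray whose dish holds the same product (axis within 14 mm along, 15 mm across, of the bay centre); the white-capped bottles are within 30 mm of their start (x of jar_red_mid in the frame of bay_red between -0.014 and 0.014 m and y of jar_red_mid in the frame of bay_red between -0.015 and 0.015 m and z of jar_red_mid in the frame of bay_red between 0.039 and 0.046 m and angle between each of jar_red_mid, jar_tan_mid, jar_brown_mid, jar_green_mid's own z axis and vertical below 0.1 rad and linear speed of each of jar_red, jar_tan, jar_brown, jar_green below 0.02 m/s and x of jar_tan_mid in the frame of bay_tan between -0.014 and 0.014 m and y of jar_tan_mid in the frame of bay_tan between -0.015 and 0.015 m and z of jar_tan_mid in the frame of bay_tan between 0.039 and 0.046 m and x of jar_brown_mid in the frame of bay_brown between -0.014 and 0.014 m and y of jar_brown_mid in the frame of bay_brown between -0.015 and 0.015 m and z of jar_brown_mid in the frame of bay_brown between 0.039 and 0.046 m and x of jar_green_mid in the frame of bay_green between -0.014 and 0.014 m and y of jar_green_mid in the frame of bay_green between -0.015 and 0.015 m and z of jar_green_mid in the frame of bay_green between 0.039 and 0.046 m and distance of each of bottle_red_mid, bottle_tan_mid from where it was at the start of the episode below 0.03 m); the robot touches nothing.
It fails at once if a jar or bottle is tipped by more than 0.6 rad (angle between any of jar_red_mid, jar_tan_mid, jar_brown_mid, jar_green_mid, bottle_red_mid, bottle_tan_mid's own z axis and vertical above 0.6 rad).
It fails at once if a white-capped bottle is moved by more than 30 mm (distance of any of bottle_red_mid, bottle_tan_mid from where it was at the start of the episode above 0.03 m).
It fails at once if a jar is dropped or thrown: faster than 0.6 m/s while the fingers do not touch it ((linear speed of jar_red above 0.6 m/s and contact force between the fingers and jar_red below 0.2 N) or (linear speed of jar_tan above 0.6 m/s and contact force between the fingers and jar_tan below 0.2 N) or (linear speed of jar_brown above 0.6 m/s and contact force between the fingers and jar_brown below 0.2 N) or (linear speed of jar_green above 0.6 m/s and contact force between the fingers and jar_green below 0.2 N)).
It also fails if it takes over 112 s, if anything falls off the work surface, if the arm or the gripper's body presses on something with over 40 N, if the wrist force passes 120 N, or if a joint passes its speed limit or range.

## Working session

There is one attempt and no reset: what is moved stays moved. The work goes in short steps, Python scripts to look and compute and a tool call to move; the robot and the scene stay as the last step left them, time stands still between calls to the robot, and variables do not carry over. Pictures are saved under pics/ and viewed, and the job is handed in when it is done.

Besides the shell and the picture viewer there is one more tool, called after "Emit:" by a JSON object that holds its "fn" and its "kwargs". play_rows: Moves the arm, as the interface text tells. Its arguments: {"type":"object","properties":{"targets":{"type":"array"},"newtons":{"type":"number"}},"required":["targets"]}

```bash
mkdir -p pics; python3 - <<'E'
from workcell import bot, vision, job
import cv2,pickle
print(bot.get_obs(), bot.finger_overhang)
for n in("scene","top"):
    d=vision.get_image(n); cv2.imwrite(f"pics/{n}0.png",d["frame"])
    print(n,{k:d[k] for k in d if k!="frame"})
E
```

```text
{'t': 0.0, 'joint_positions': array([ 1.05762871e+00,  1.31144293e-01,  1.48927289e+00, -3.52383399e-06,
        1.52295122e+00, -8.54037931e-02]), 'joint_vel': array([ 0.00067151,  0.00040731,  0.0005258 ,  0.00058035,  0.00098557,
       -0.00070474]), 'tau': array([ 1.22539899e-03, -5.69390881e+01, -5.00566542e+01, -9.65839104e-05,
        1.42622300e-02,  2.57358482e-05]), 'ee_pos': array([248.64451151, 545.51822508, 252.25794798]), 'ee_rot': array([ 4.16365434e-04,  8.41081412e-01,  5.40907820e-01, -7.84199836e-04]), 'ft_force': array([-0.77679469, -0.0803361 , -0.48905144]), 'moment': array([0.01204276, 0.00880391, 0.04697726]), 'grip_width': 0.9971114568948352} 22.0
scene {'fx': 411.18036126596826, 'fy': 411.18036126596826, 'cx': 282.0323633737198, 'cy': 209.93322625909127, 'eye': array([758.16937381, 464.07429417, 775.99820692]), 'rotation': array([-0.08694231,  0.25558829,  0.91344648, -0.30451795])}
top {'fx': 401.99676913974855, 'fy': 401.99676913974855, 'cx': 275.30587453759136, 'cy': 216.03881546195709, 'eye': array([402.6312143 , -11.80357189, 967.63627674]), 'rotation': array([ 0.02597881, -0.69974015,  0.71383969, -0.01103214])}
```

View pics/top0.png

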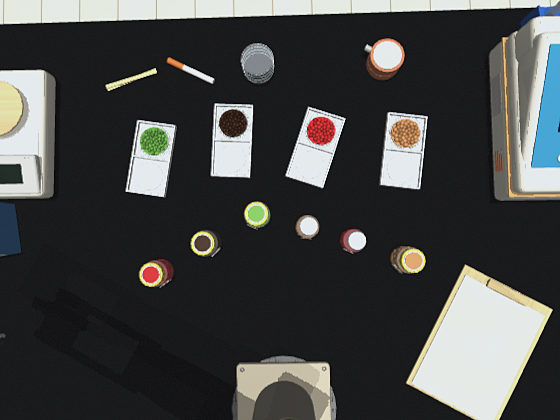

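View pics/scene0.png

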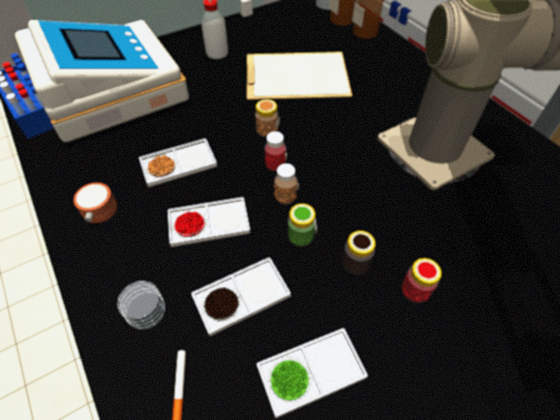

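```bash
cat > h.py <<'E'
import numpy as np
from scipy.spatial.transform import Rotation as R
def proj(d,P):
    q=d["rotation"]; Rm=R.from_quat(np.r_[q[1:],q[0]]).as_matrix()
    c=(np.atleast_2d(P)-d["eye"])@Rm
    return np.c_[d["fx"]*c[:,0]/c[:,2]+d["cx"], d["fy"]*c[:,1]/c[:,2]+d["cy"]]
def back(d,uv,z):
    q=d["rotation"]; Rm=R.from_quat(np.r_[q[1:],q[0]]).as_matrix()
    uv=np.atleast_2d(uv).astype(float)
    r=np.c_[(uv[:,0]-d["cx"])/d["fx"],(uv[:,1]-d["cy"])/d["fy"],np.ones(len(uv))]@Rm.T
    return d["eye"]+r*((z-d["eye"][2])/r[:,2])[:,None]
E
python3 - <<'E'
from workcell import bot, vision, job
import cv2
from h import *
d=vision.get_image("top"); f=d["frame"]
print(back(d,[[285,390],[150,274],[420,260]],0).round())
cv2.imwrite("pics/c1.png",cv2.resize(f[95:205,115:275],None,fx=5,fy=5,interpolation=cv2.INTER_CUBIC))
cv2.imwrite("pics/c2.png",cv2.resize(f[95:205,275:435],None,fx=5,fy=5,interpolation=cv2.INTER_CUBIC))
cv2.imwrite("pics/c3.png",cv2.resize(f[190:300,125:285],None,fx=5,fy=5,interpolation=cv2.INTER_CUBIC))
cv2.imwrite("pics/c4.png",cv2.resize(f[190:300,285:445],None,fx=5,fy=5,interpolation=cv2.INTER_CUBIC))
E
```

```text
[[  43.   -7.    0.]
 [ 320.  313.    0.]
 [ 342. -334.    0.]]
```

View pics/c1.png

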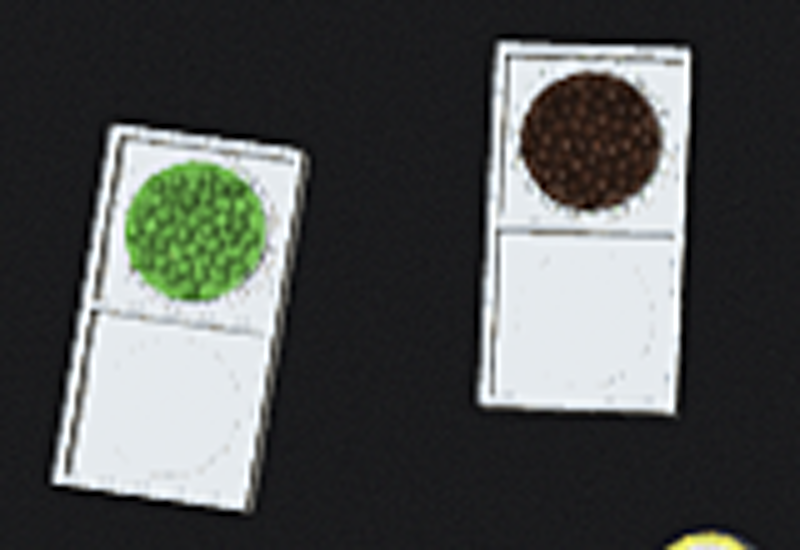

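View pics/c2.png

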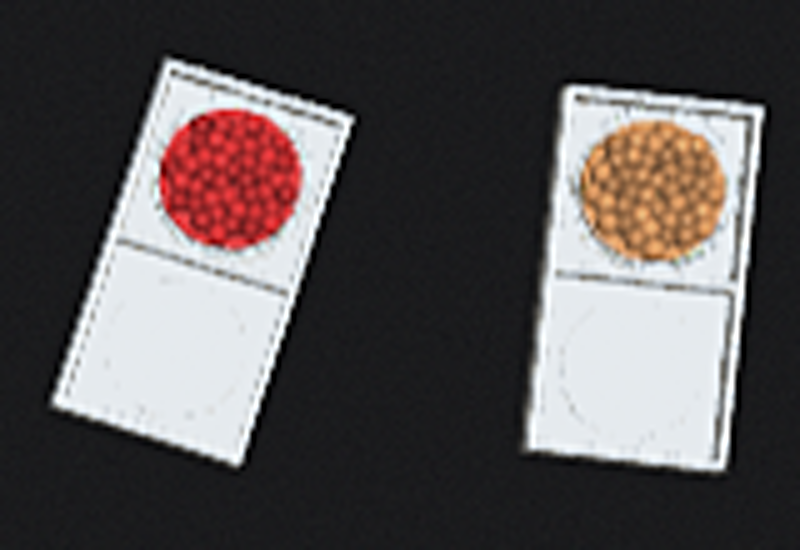

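View pics/c3.png

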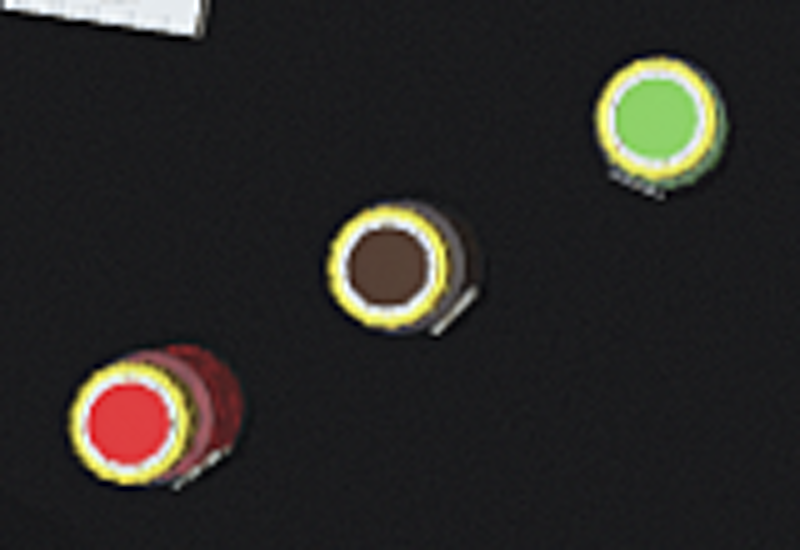

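View pics/c4.png

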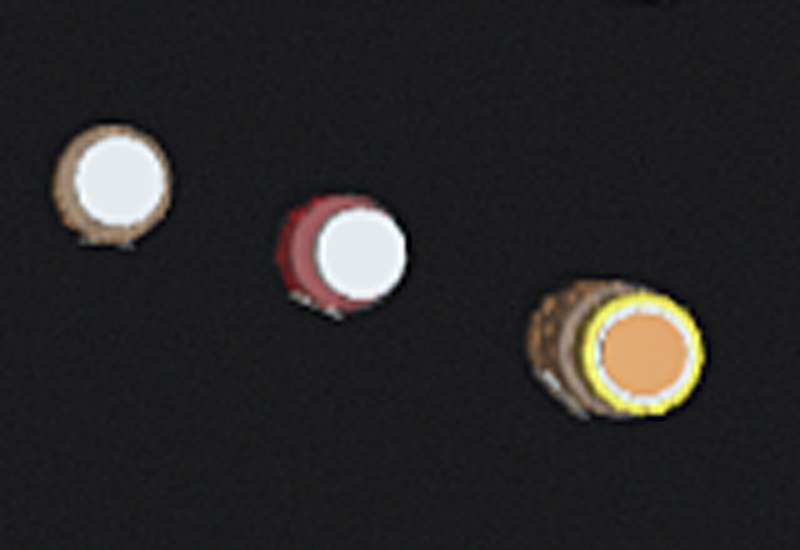

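```bash
cat > meas.py <<'E'
from workcell import bot, vision
from h import *
from scipy.optimize import least_squares
d=vision.get_image("top")
s=lambda p,o:(np.array(p,float)+.5)/5-.5+o
L={"green":s([657,118],[125,190]),"brown":s([389,267],[125,190]),"red":s([130,423],[125,190]),"tan":s([643,353],[285,190]),"b_tan":s([121,181],[285,190]),"b_red":s([361,254],[285,190])}
for k,v in L.items(): print("jar",k,back(d,v,95 if k[1]=="_" else 85).round(1)[0,:2])
c1,c2=[115,95],[275,95]
T={"green":(s([[111,124],[307,152],[250,512],[53,486]],c1),s([195,231],c1)),
"brown":(s([[499,40],[691,45],[676,415],[481,405]],c1),s([592,141],c1)),
"red":(s([[167,58],[355,118],[241,466],[51,405]],c2),s([231,179],c2)),
"tan":(s([[568,86],[765,105],[727,470],[525,450]],c2),s([654,190],c2))}
for k,(c,dish) in T.items():
    w=back(d,c,14)[:,:2]; dc=back(d,dish,17)[0,:2]
    # tray frame: x toward dish; corners TL TR BR BL ; origin at empty bay centre, tray centre at x=43
    m=np.array([[131,47],[131,-47],[-45,-47],[-45,47]],float)
    f=lambda p:(m@np.array([[np.cos(p[2]),np.sin(p[2])],[-np.sin(p[2]),np.cos(p[2])]])+p[:2]-w).ravel()
    r=least_squares(f,[*w.mean(0),0]); p=r.x
    print("bay",k,p.round(3),"res",f(p).round(1),"dish pred",(p[:2]+86*np.array([np.cos(p[2]),np.sin(p[2])])).round(1),"meas",dc.round(1))
o=bot.get_obs();print(o["ee_pos"].round(1),o["t"])
E
python3 meas.py
```

```text
jar green [456.2  48.8]
jar brown [393. 168.]
jar red [326.7 282.9]
jar tan [ 347. -291.]
jar b_tan [425.9 -66. ]
jar b_red [ 392.3 -168.6]
bay green [ 5.56256e+02  3.12541e+02 -1.61000e-01] res [-1.2 -1.2 -0.1  1.5  0.4  1.1  0.8 -1.3] dish pred [641.1 298.8] meas [640.  297.4]
bay brown [ 5.95930e+02  1.11198e+02 -5.90000e-02] res [-1.1  0.4 -1.8 -0.4  2.1 -0.1  0.8  0.2] dish pred [681.8 106.1] meas [679.1 105.1]
bay red [ 5.76133e+02 -7.67110e+01 -3.40000e-01] res [-0.5 -0.2 -0.2  0.5  0.3  0.4  0.4 -0.7] dish pred [ 657.2 -105.4] meas [ 655.3 -104.9]
bay tan [ 5.61343e+02 -2.95093e+02 -1.40000e-01] res [ 0.5  0.4 -0.9  0.5 -0.5  0.4  0.9 -1.3] dish pred [ 646.5 -307.1] meas [ 644.9 -305.4]
[248.7 545.7 252.6] 0.2
```

Emit:
{"fn": "play_rows", "kwargs": {"targets": [[[0.085,0.013,-0.044,-0.009,0,0,0],[0.085,0.013,-0.044,-0.009,0,0,0],[0.085,0.013,-0.044,-0.009,0,0,0],[0.085,0.013,-0.044,-0.009,0,0,0],[0.085,0.013,-0.044,-0.009,0,0,0],[0.085,0.013,-0.043,-0.008,0,0,0],[0.085,0,0,0,0,0,0]]], "newtons": 50}}

```text
t: 1.08
ee_pos: [327.0, 274.7, 196.2]
ee_rot: [0.001, 0.841, 0.542, -0.001]
ft_force: [-0.1, 1.6, -0.3]
grip_width: 0.992
```

Emit:
{"fn": "play_rows", "kwargs": {"targets": [[[0.085,0,0.008,-0.02,0,0,0],[0.085,0,0,-0.03,0,0,0],[0.085,0,0,-0.03,0,0,0],[0.085,0,0,0,0,0,0]]]}}

```text
t: 1.58
ee_pos: [327.3, 285.2, 116.0]
ee_rot: [-0.0, 0.841, 0.541, 0.001]
ft_force: [-0.1, -0.3, 0.6]
grip_width: 0.99
```

Emit:
{"fn": "play_rows", "kwargs": {"targets": [[[0.085,-0.001,-0.002,-0.03,0,0,0],[0.085,0,0,-0.025,0,0,0],[0.085,0,0,-0.012,0,0,0],[0.085,0,0,0,0,0,0]]]}}

```text
t: 2.08
ee_pos: [329.0, 287.2, 53.4]
ee_rot: [-0.001, 0.84, 0.542, 0.005]
ft_force: [0.6, 0.4, -0.4]
grip_width: 0.997
```

```bash
python3 - <<'E'
from workcell import bot, vision, job
import cv2
for n in("scene",):
    d=vision.get_image(n); cv2.imwrite(f"pics/{n}1.png",cv2.resize(d["frame"][180:380,320:560],None,fx=3,fy=3))
o=bot.get_obs();print(o["ee_pos"],o["ft_force"])
E
```

```text
[329.54977804 287.51674844  54.06854269] [ 0.78513545 -0.46292764 -0.8509497 ]
```

View pics/scene1.png

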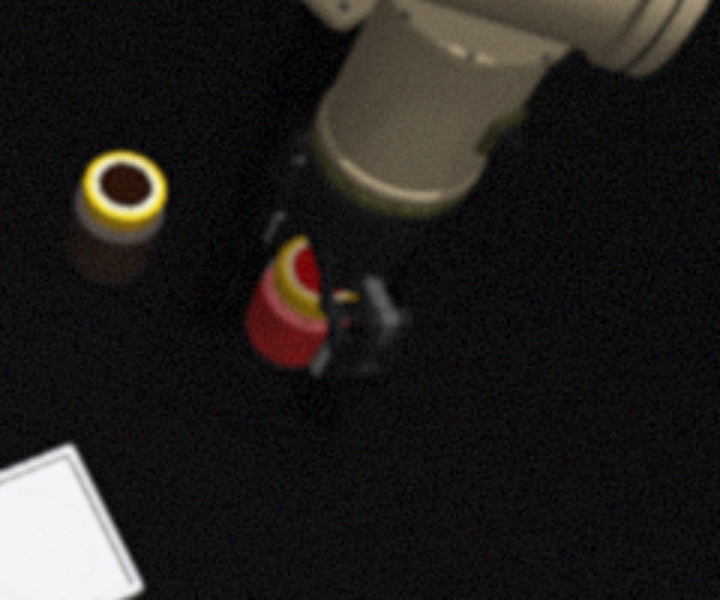

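Emit:
{"fn": "play_rows", "kwargs": {"targets": [[[0.085,-0.003,-0.005,-0.006,0,0,0],[0.085,0,0,0,0,0,0],[0.085,0,0,0,0,0,0]]]}}

```text
t: 2.5
ee_pos: [327.9, 283.3, 50.2]
ee_rot: [-0.001, 0.84, 0.542, 0.007]
ft_force: [-0.3, -0.3, -0.7]
grip_width: 0.997
```

Emit:
{"fn": "play_rows", "kwargs": {"targets": [[[0.085,-0.001,0,-0.002,-0.009,0.011,0],[0.085,0,0,0,0,0,0],[0.0,0,0,0,0,0,0],[0.0,0,0,0,0,0,0],[0.0,0,0,0,0,0,0],[0.0,0,0,0,0,0,0]]]}}

```text
t: 3.25
ee_pos: [327.5, 283.8, 49.1]
ee_rot: [0.0, 0.84, 0.542, 0.001]
ft_force: [-0.0, 1.5, 0.1]
grip_width: 0.686
```

Emit:
{"fn": "play_rows", "kwargs": {"targets": [[[0.0,0,0,0.02,0,0,0],[0.0,0,0,0.035,0,0,0],[0.0,0,0,0.04,0,0,0],[0.0,0,0,0.03,0,0,0],[0.0,0,0,0.01,0,0,0],[0.0,0,0,0,0,0,0]]]}}

```text
t: 4.0
ee_pos: [323.3, 280.7, 182.4]
ee_rot: [0.0, 0.84, 0.542, -0.005]
ft_force: [-0.5, -0.5, -3.7]
grip_width: 0.687
```

Emit:
{"fn": "play_rows", "kwargs": {"targets": [[[0.0,0.02,-0.028,0.002,0.003,-0.005,0],[0.0,0.031,-0.0435,0,0,0,0],[0.0,0.031,-0.0435,0,0,0,0],[0.0,0.031,-0.0435,0,0,0,0],[0.0,0.031,-0.0435,0,0,0,0],[0.0,0.031,-0.0435,0,0,0,0],[0.0,0.031,-0.0435,0,0,0,0],[0.0,0.031,-0.0435,0,0,0,0],[0.0,0.012,-0.015,0,0,0,0],[0.0,0,0,0,0,0,0]]]}}

```text
t: 5.25
ee_pos: [567.7, -79.7, 161.3]
ee_rot: [-0.008, 0.84, 0.543, -0.013]
ft_force: [-0.7, 1.1, -3.6]
grip_width: 0.689
```

```bash
cat > go.py <<'E'
import sys
from workcell import bot
from h import *
o=bot.get_obs(); q=o["ee_rot"]; n=np.array([.841,.541,0]);n/=np.linalg.norm(n)
r=(R.from_quat([*n,0])*R.from_quat(np.r_[q[1:],q[0]]).inv()).as_rotvec()
t=np.array([float(a) for a in sys.argv[1:4]])
print(o["t"],o["ee_pos"].round(1),"d",(t-o["ee_pos"]).round(1),"rot",r.round(4),"q",o["joint_positions"].round(2),o["ft_force"].round(1))
E
python3 go.py 576.1 -76.7 53
```

```text
5.25 [567.7 -79.7 161.3] d [   8.4    3.  -108.3] rot [ 0.0018 -0.0309 -0.0044] q [-0.22  0.15  1.64 -0.01  1.38 -1.37] [-0.7  1.1 -3.6]
```

Emit:
{"fn": "play_rows", "kwargs": {"targets": [[[0.0,0.008,0.003,-0.02,0.002,-0.03,-0.004],[0.0,0,0,-0.025,0,0,0],[0.0,0,0,-0.02,0,0,0],[0.0,0,0,0,0,0,0],[0.0,0,0,0,0,0,0]]]}}

```text
t: 5.88
ee_pos: [570.0, -71.6, 88.6]
ee_rot: [-0.004, 0.84, 0.542, -0.003]
ft_force: [1.1, 0.4, -3.2]
grip_width: 0.69
```

```bash
python3 go.py 576.1 -76.7 53
```

```text
5.875 [570.  -71.6  88.6] d [  6.1  -5.1 -35.6] rot [-0.0037 -0.01   -0.0028] q [-0.22  0.21  1.71  0.    1.23 -1.36] [ 1.1  0.4 -3.2]
```

Emit:
{"fn": "play_rows", "kwargs": {"targets": [[[0.0,0.007,-0.005,-0.012,-0.004,-0.01,-0.003],[0.0,0,0,-0.01,0,0,0],[0.0,0,0,0,0,0,0],[0.0,0,0,0,0,0,0]]]}}

```text
t: 6.38
ee_pos: [578.6, -76.8, 66.8]
ee_rot: [0.001, 0.841, 0.541, 0.001]
ft_force: [-0.3, 0.5, -3.2]
grip_width: 0.689
```

```bash
python3 go.py 576.1 -76.7 53
```

```text
6.375 [578.6 -76.8  66.8] d [ -2.5   0.1 -13.8] rot [0.0011 0.0033 0.0001] q [-0.22  0.25  1.71 -0.    1.18 -1.36] [-0.3  0.5 -3.2]
```

Emit:
{"fn": "play_rows", "kwargs": {"targets": [[[0.0,-0.002,0,-0.007,0.001,0.003,0],[0.0,0,0,-0.004,0,0,0],[0.0,0,0,0,0,0,0],[0.0,0,0,0,0,0,0]]]}}

```text
t: 6.88
ee_pos: [576.7, -76.9, 55.5]
ee_rot: [0.0, 0.841, 0.541, 0.0]
ft_force: [0.4, -0.4, -3.0]
grip_width: 0.688
```

```bash
python3 go.py 576.1 -76.7 53;  python3 - <<'E'
from workcell import vision
import cv2
for n,a in(("scene",(150,290,100,300)),("top",(80,200,260,420))):
    d=vision.get_image(n); cv2.imwrite(f"pics/{n}2.png",cv2.resize(d["frame"][a[0]:a[1],a[2]:a[3]],None,fx=4,fy=4))
E
```

```text
6.875 [576.7 -76.9  55.5] d [-0.6  0.2 -2.5] rot [0.0002 0.0007 0.0003] q [-0.22  0.26  1.72 -0.    1.16 -1.36] [ 0.4 -0.4 -3. ]
```

View pics/scene2.png

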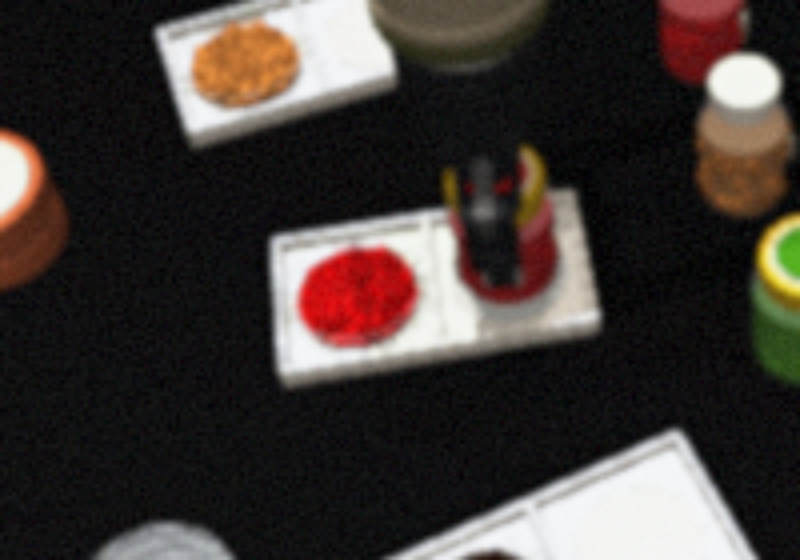

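View pics/top2.png

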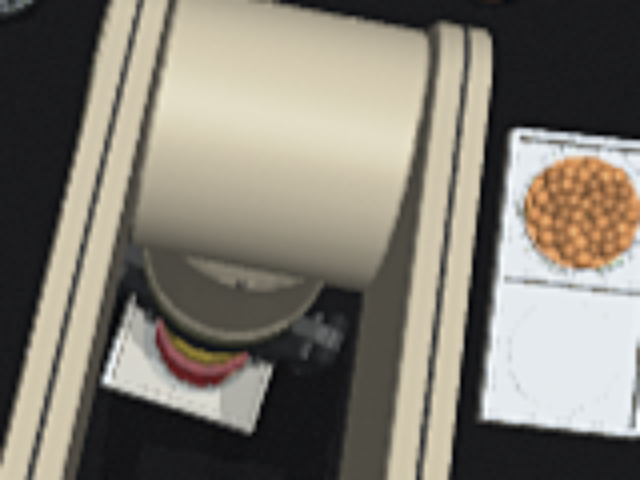

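Emit:
{"fn": "play_rows", "kwargs": {"targets": [[[0.0,0,0,-0.002,0,0,0],[0.0,0,0,0,0,0,0]]]}}

```text
t: 7.22
ee_pos: [576.9, -77.0, 53.7]
ee_rot: [0.0, 0.841, 0.541, 0.0]
ft_force: [0.3, 0.4, -2.2]
grip_width: 0.685
```

Emit:
{"fn": "play_rows", "kwargs": {"targets": [[[0.0,0,0,-0.001,0,0,0],[0.0,0,0,0,0,0,0]]]}}

```text
t: 7.48
ee_pos: [577.3, -77.1, 53.2]
ee_rot: [0.001, 0.841, 0.541, 0.001]
ft_force: [0.4, -0.4, -2.8]
grip_width: 0.685
```

Emit:
{"fn": "play_rows", "kwargs": {"targets": [[[0.0,-0.001,0,-0.001,-0.001,0.001,0],[0.0,0,0,-0.001,0,0,0]]]}}

```text
t: 7.72
ee_pos: [577.4, -77.1, 53.1]
ee_rot: [0.002, 0.841, 0.541, 0.001]
ft_force: [-8.2, 1.4, 11.1]
grip_width: 0.687
```

Emit:
{"fn": "play_rows", "kwargs": {"targets": [[[0.085,0,0,0.0005,0,0,0],[0.085,0,0,0,0,0,0],[0.085,0,0,0,0,0,0],[0.085,0,0,0,0,0,0]]]}}

```text
t: 8.22
ee_pos: [577.6, -77.3, 53.8]
ee_rot: [0.002, 0.841, 0.541, 0.001]
ft_force: [0.8, 0.1, -0.1]
grip_width: 0.996
```

```bash
python3 go.py 576.1 -76.7 180
```

```text
8.225 [577.6 -77.3  53.8] d [ -1.5   0.6 126.2] rot [0.0022 0.0038 0.0002] q [-0.22  0.26  1.72 -0.    1.16 -1.36] [ 0.8  0.1 -0.1]
```

Emit:
{"fn": "play_rows", "kwargs": {"targets": [[[0.085,0,0,0.02,0.002,0.004,0],[0.085,0,0,0.035,0,0,0],[0.085,0,0,0.04,0,0,0],[0.085,0,0,0.03,0,0,0],[0.085,0,0,0,0,0,0]]]}}

```text
t: 8.85
ee_pos: [575.9, -77.0, 180.9]
ee_rot: [-0.001, 0.841, 0.541, -0.001]
ft_force: [-0.2, 0.5, -0.2]
grip_width: 0.989
```

```bash
python3 go.py 347 -291 160
```

```text
8.85 [575.9 -77.  180.9] d [-228.9 -214.   -20.9] rot [-0.0005 -0.0031  0.0002] q [-0.22  0.13  1.63 -0.    1.39 -1.36] [-0.2  0.5 -0.2]
```

Emit:
{"fn": "play_rows", "kwargs": {"targets": [[[0.085,-0.02,-0.019,0,0,-0.003,0],[0.085,-0.033,-0.031,0,0,0,0],[0.085,-0.033,-0.031,0,0,0,0],[0.085,-0.033,-0.031,0,0,0,0],[0.085,-0.033,-0.031,0,0,0,0],[0.085,-0.033,-0.031,0,0,0,0],[0.085,-0.03,-0.028,0,0,0,0],[0.085,-0.01,-0.01,0,0,0,0],[0.085,0,0,0,0,0,0]]]}}

```text
t: 9.98
ee_pos: [340.1, -290.8, 169.8]
ee_rot: [-0.006, 0.841, 0.541, -0.002]
ft_force: [0.9, 1.0, -0.5]
grip_width: 0.994
```

```bash
python3 go.py 347 -291 110;  python3 - <<'E'
from workcell import vision
import cv2
from h import *
d=vision.get_image("top"); cv2.imwrite(f"pics/top3.png",cv2.resize(d["frame"][80:290,260:460],None,fx=3.,fy=2.8))
E
```

```text
9.975 [ 340.1 -290.8  169.8] d [  6.9  -0.2 -59.8] rot [-0.0073 -0.0094 -0.001 ] q [-0.82 -0.23  1.99 -0.    1.39 -1.96] [ 0.9  1.  -0.5]
```

View pics/top3.png

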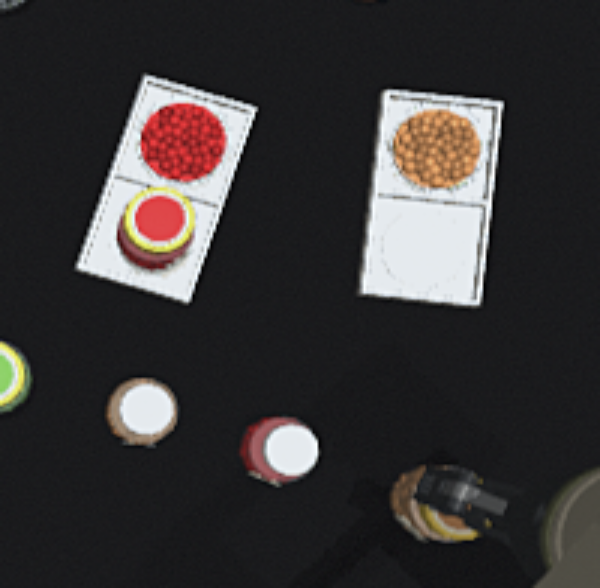

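Emit:
{"fn": "play_rows", "kwargs": {"targets": [[[0.085,0.007,0,-0.015,-0.007,-0.009,-0.001],[0.085,0,0,-0.025,0,0,0],[0.085,0,0,-0.015,0,0,0],[0.085,0,0,0,0,0,0],[0.085,0,0,0,0,0,0]]]}}

```text
t: 10.65
ee_pos: [351.8, -287.1, 113.5]
ee_rot: [-0.0, 0.839, 0.544, 0.001]
ft_force: [-0.0, -0.2, 0.8]
grip_width: 0.992
```

```bash
python3 go.py 347 -291 49;  python3 - <<'E'
from workcell import vision
from h import *
d=vision.get_image("top"); print(back(d,[313.3,158.2],89))
E
```

```text
10.65 [ 351.8 -287.1  113.5] d [ -4.8  -3.9 -64.5] rot [-0.0012  0.0014 -0.0063] q [-0.8  -0.16  2.04  0.    1.26 -1.95] [-0.  -0.2  0.8]
[[574.60587282 -79.77423759  89.        ]]
```

Emit:
{"fn": "play_rows", "kwargs": {"targets": [[[0.085,-0.004,-0.003,-0.005,-0.001,0.001,-0.006],[0.085,0,0,-0.025,0,0,0],[0.085,0,0,-0.018,0,0,0],[0.085,0,0,0,0,0,0],[0.085,0,0,0,0,0,0]]]}}

```text
t: 11.32
ee_pos: [348.5, -293.0, 67.6]
ee_rot: [0.003, 0.842, 0.54, 0.001]
ft_force: [0.3, 1.0, -0.3]
grip_width: 0.996
```

```bash
python3 go.py 347 -291 49
```

```text
11.325 [ 348.5 -293.    67.6] d [ -1.5   2.  -18.6] rot [0.0049 0.0044 0.0019] q [-0.81 -0.09  2.07 -0.    1.16 -1.95] [ 0.3  1.  -0.3]
```

Emit:
{"fn": "play_rows", "kwargs": {"targets": [[[0.085,-0.002,0.002,-0.012,0.005,0.004,0.002],[0.085,0,0,-0.005,0,0,0],[0.085,0,0,0,0,0,0],[0.085,0,0,0,0,0,0]]]}}

```text
t: 11.82
ee_pos: [347.1, -291.8, 51.0]
ee_rot: [0.001, 0.841, 0.541, 0.0]
ft_force: [0.4, -0.0, -0.2]
grip_width: 0.992
```

```bash
python3 go.py 347 -291 49
```

```text
11.825 [ 347.1 -291.8   51. ] d [-0.1  0.8 -2. ] rot [ 0.0013  0.0019 -0.0001] q [-0.81 -0.07  2.08  0.    1.13 -1.96] [ 0.4 -0.  -0.2]
```

Emit:
{"fn": "play_rows", "kwargs": {"targets": [[[0.085,0,0.001,-0.002,0,0.001,0],[0.0,0,0,0,0,0,0],[0.0,0,0,0,0,0,0],[0.0,0,0,0,0,0,0],[0.0,0,0,0,0,0,0]]]}}

```text
t: 12.45
ee_pos: [347.6, -291.0, 49.7]
ee_rot: [0.001, 0.841, 0.541, 0.0]
ft_force: [-0.8, 0.5, -0.7]
grip_width: 0.688
```

```bash
python3 go.py 561.3 -295.1 180
```

```text
12.45 [ 347.6 -291.    49.7] d [213.7  -4.1 130.3] rot [ 0.0022  0.0018 -0.0002] q [-0.81 -0.06  2.08 -0.    1.12 -1.95] [-0.8  0.5 -0.7]
```

Emit:
{"fn": "play_rows", "kwargs": {"targets": [[[0.0,0,0,0.02,0,0,0],[0.0,0,0,0.035,0,0,0],[0.0,0.01,0,0.03,0,0,0],[0.0,0.03,0,0.005,0,0,0],[0.0,0.045,0,0,0,0,0],[0.0,0.045,0,0,0,0,0],[0.0,0.045,0,0,0,0,0],[0.0,0.03,0,0,0,0,0],[0.0,0,0,0,0,0,0],[0.0,0,0,0,0,0,0]]]}}

```text
t: 13.7
ee_pos: [555.3, -288.6, 137.9]
ee_rot: [-0.002, 0.841, 0.54, -0.001]
ft_force: [-0.3, -0.7, -1.5]
grip_width: 0.689
```

```bash
python3 go.py 561.3 -295.1 54
```

```text
13.7 [ 555.3 -288.6  137.9] d [  6.   -6.5 -83.9] rot [-0.002  -0.0047  0.0014] q [-0.56  0.28  1.53 -0.    1.33 -1.7 ] [-0.3 -0.7 -1.5]
```

Emit:
{"fn": "play_rows", "kwargs": {"targets": [[[0.0,0.006,-0.006,-0.015,-0.002,-0.004,0.001],[0.0,0,0,-0.025,0,0,0],[0.0,0,0,-0.018,0,0,0],[0.0,0,0,0,0,0,0],[0.0,0,0,0,0,0,0]]]}}

```text
t: 14.32
ee_pos: [558.4, -296.3, 76.2]
ee_rot: [-0.001, 0.842, 0.54, -0.001]
ft_force: [0.3, -0.0, -0.9]
grip_width: 0.691
```

```bash
python3 go.py 561.3 -295.1 54
```

```text
14.325 [ 558.4 -296.3   76.2] d [  2.9   1.2 -22.2] rot [-0.0001 -0.0018  0.0032] q [-0.57  0.36  1.55 -0.    1.23 -1.71] [ 0.3 -0.  -0.9]
```

Emit:
{"fn": "play_rows", "kwargs": {"targets": [[[0.0,0.003,0.001,-0.008,0,-0.002,0.003],[0.0,0,0,-0.008,0,0,0],[0.0,0,0,0,0,0,0],[0.0,0,0,0,0,0,0]]]}}

```text
t: 14.82
ee_pos: [562.8, -295.8, 61.1]
ee_rot: [0.002, 0.841, 0.541, 0.001]
ft_force: [-0.0, -0.4, -1.9]
grip_width: 0.69
```

```bash
python3 go.py 561.3 -295.1 54;  python3 - <<'E'
from workcell import vision
import cv2
for n,a in(("scene",(90,230,120,320)),):
    d=vision.get_image(n); cv2.imwrite(f"pics/{n}4.png",cv2.resize(d["frame"][a[0]:a[1],a[2]:a[3]],None,fx=4,fy=4))
E
```

```text
14.825 [ 562.8 -295.8   61.1] d [-1.5  0.7 -7.1] rot [ 0.0016  0.0031 -0.0003] q [-0.56  0.38  1.55  0.    1.2  -1.71] [-0.  -0.4 -1.9]
```

View pics/scene4.png

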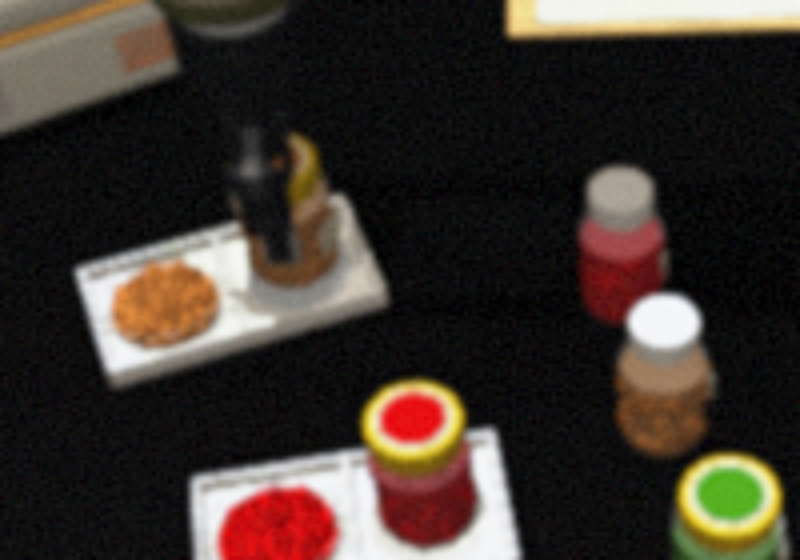

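Emit:
{"fn": "play_rows", "kwargs": {"targets": [[[0.0,-0.001,0.001,-0.004,0.001,0.003,0],[0.0,0,0,-0.002,0,0,0],[0.0,0,0,0,0,0,0]]]}}

```text
t: 15.25
ee_pos: [561.8, -294.7, 55.0]
ee_rot: [0.0, 0.841, 0.541, -0.0]
ft_force: [-0.3, -0.2, -2.4]
grip_width: 0.688
```

Emit:
{"fn": "play_rows", "kwargs": {"targets": [[[0.0,0,0,-0.0015,0,0,0],[0.0,0,0,-0.0005,0,0,0]]]}}

```text
t: 15.5
ee_pos: [562.0, -294.9, 53.7]
ee_rot: [0.001, 0.841, 0.541, -0.0]
ft_force: [-3.2, 2.4, 6.3]
grip_width: 0.689
```

Contact (+8 N). Release and rise.

Emit:
{"fn": "play_rows", "kwargs": {"targets": [[[0.085,0,0,0,0,0,0],[0.085,0,0,0,0,0,0],[0.085,0,0,0,0,0,0],[0.085,0,0,0.02,0,0,0],[0.085,0,0,0.035,0,0,0],[0.085,0,0,0.04,0,0,0],[0.085,0,0,0.03,0,0,0],[0.085,0,0,0,0,0,0]]]}}

```text
t: 16.5
ee_pos: [562.8, -295.3, 189.0]
ee_rot: [0.003, 0.841, 0.541, 0.001]
ft_force: [0.3, -1.0, -0.1]
grip_width: 0.993
```

```bash
python3 go.py 456.2 48.8 170
```

```text
16.5 [ 562.8 -295.3  189. ] d [-106.6  344.1  -19. ] rot [ 0.0039  0.0051 -0.0003] q [-0.56  0.26  1.46 -0.    1.41 -1.71] [ 0.3 -1.  -0.1]
```

Emit:
{"fn": "play_rows", "kwargs": {"targets": [[[0.085,-0.008,0.026,0,0.004,0.005,0],[0.085,-0.015,0.05,0,0,0,0],[0.085,-0.015,0.05,0,0,0,0],[0.085,-0.015,0.05,0,0,0,0],[0.085,-0.015,0.05,0,0,0,0],[0.085,-0.015,0.05,0,0,0,0],[0.085,-0.014,0.045,0,0,0,0],[0.085,-0.006,0.018,0,0,0,0],[0.085,0,0,0,0,0,0]]]}}

```text
t: 17.62
ee_pos: [452.8, 52.9, 188.1]
ee_rot: [-0.0, 0.841, 0.541, -0.0]
ft_force: [0.1, -0.2, -0.4]
grip_width: 0.997
```

```bash
python3 go.py 456.2 48.8 110
```

```text
17.625 [452.8  52.9 188.1] d [  3.4  -4.1 -78.1] rot [-0.0003 -0.0003  0.0011] q [ 0.   -0.23  1.96  0.    1.42 -1.14] [ 0.1 -0.2 -0.4]
```

Emit:
{"fn": "play_rows", "kwargs": {"targets": [[[0.085,0.003,-0.004,-0.02,0,0,0],[0.085,0,0,-0.03,0,0,0],[0.085,0,0,-0.02,0,0,0],[0.085,0,0,0,0,0,0],[0.085,0,0,0,0,0,0]]]}}

```text
t: 18.25
ee_pos: [457.0, 45.5, 117.2]
ee_rot: [0.001, 0.842, 0.54, 0.0]
ft_force: [-0.6, 0.9, -0.3]
grip_width: 0.998
```

```bash
python3 go.py 456.2 48.8 49
```

```text
18.25 [457.   45.5 117.2] d [ -0.8   3.3 -68.2] rot [0.0011 0.0012 0.0028] q [-0.01 -0.15  2.02 -0.    1.27 -1.15] [-0.6  0.9 -0.3]
```

Emit:
{"fn": "play_rows", "kwargs": {"targets": [[[0.085,-0.001,0.003,-0.015,0.001,0.001,0.003],[0.085,0,0,-0.025,0,0,0],[0.085,0,0,-0.017,0,0,0],[0.085,0,0,0,0,0,0],[0.085,0,0,0,0,0,0]]]}}

```text
t: 18.88
ee_pos: [458.1, 48.6, 60.3]
ee_rot: [0.002, 0.841, 0.541, 0.002]
ft_force: [-0.4, 0.1, 0.5]
grip_width: 0.996
```

```bash
python3 go.py 456.2 48.8 49
```

```text
18.875 [458.1  48.6  60.3] d [ -1.9   0.2 -11.3] rot [-0.0001  0.0056 -0.0004] q [-0.01 -0.06  2.06  0.    1.14 -1.15] [-0.4  0.1  0.5]
```

Emit:
{"fn": "play_rows", "kwargs": {"targets": [[[0.085,-0.002,0,-0.007,0,0.005,0],[0.085,0,0,-0.003,0,0,0],[0.085,0,0,0,0,0,0],[0.0,0,0,0,0,0,0],[0.0,0,0,0,0,0,0],[0.0,0,0,0,0,0,0],[0.0,0,0,0,0,0,0]]]}}

```text
t: 19.75
ee_pos: [457.8, 48.7, 51.9]
ee_rot: [0.001, 0.841, 0.541, 0.002]
ft_force: [0.1, -0.2, -0.2]
grip_width: 0.683
```

```bash
python3 go.py 556.3 312.5 180
```

```text
19.75 [457.8  48.7  51.9] d [ 98.5 263.8 128.1] rot [-0.0002  0.0044 -0.0005] q [-0.01 -0.05  2.06  0.    1.13 -1.15] [ 0.1 -0.2 -0.2]
```

Emit:
{"fn": "play_rows", "kwargs": {"targets": [[[0.0,0,0,0.02,0,0.004,0],[0.0,0,0,0.035,0,0,0],[0.0,0,0,0.035,0,0,0],[0.0,0.009,0.02,0.02,0,0,0],[0.0,0.016,0.042,0,0,0,0],[0.0,0.016,0.042,0,0,0,0],[0.0,0.016,0.042,0,0,0,0],[0.0,0.016,0.042,0,0,0,0],[0.0,0.013,0.035,0,0,0,0],[0.0,0.006,0.018,0,0,0,0]]]}}

```text
t: 21.0
ee_pos: [547.1, 295.3, 160.1]
ee_rot: [-0.002, 0.842, 0.54, -0.004]
ft_force: [-0.8, -0.2, -2.6]
grip_width: 0.69
```

Emit:
{"fn": "play_rows", "kwargs": {"targets": [[[0.0,0,0,0,0,0,0],[0.0,0,0,0,0,0,0]]]}}

```text
t: 21.25
ee_pos: [546.1, 295.6, 158.2]
ee_rot: [-0.002, 0.841, 0.54, -0.006]
ft_force: [0.8, -1.5, -2.7]
grip_width: 0.684
```

```bash
python3 go.py 556.3 312.5 56
```

```text
21.25 [546.1 295.6 158.2] d [  10.2   16.9 -102.2] rot [ 0.0038 -0.0119  0.0015] q [ 0.41  0.26  1.52  0.    1.38 -0.73] [ 0.8 -1.5 -2.7]
```

Emit:
{"fn": "play_rows", "kwargs": {"targets": [[[0.0,0.01,0.016,-0.01,0.004,-0.011,0.001],[0.0,0,0,-0.03,0,0,0],[0.0,0,0,-0.025,0,0,0],[0.0,0,0,-0.01,0,0,0],[0.0,0,0,0,0,0,0],[0.0,0,0,0,0,0,0]]]}}

```text
t: 22.0
ee_pos: [556.7, 306.6, 83.4]
ee_rot: [0.0, 0.843, 0.539, 0.0]
ft_force: [0.0, 0.5, -1.5]
grip_width: 0.687
```

```bash
python3 go.py 556.3 312.5 56
```

```text
22.0 [556.7 306.6  83.4] d [ -0.4   5.9 -27.4] rot [0.0003 0.0008 0.0056] q [ 0.42  0.36  1.54 -0.    1.24 -0.71] [ 0.   0.5 -1.5]
```

Emit:
{"fn": "play_rows", "kwargs": {"targets": [[[0.0,0,0.006,-0.01,0,0.001,0.005],[0.0,0,0,-0.01,0,0,0],[0.0,0,0,0,0,0,0],[0.0,0,0,0,0,0,0]]]}}

```text
t: 22.5
ee_pos: [557.8, 313.8, 64.1]
ee_rot: [0.0, 0.841, 0.541, 0.001]
ft_force: [0.2, 1.2, -1.1]
grip_width: 0.688
```

```bash
python3 go.py 556.3 312.5 56;  python3 - <<'E'
from workcell import vision
import cv2
for n,a in(("scene",(280,420,220,420)),):
    d=vision.get_image(n); cv2.imwrite(f"pics/{n}5.png",cv2.resize(d["frame"][a[0]:a[1],a[2]:a[3]],None,fx=4,fy=4))
E
```

```text
22.5 [557.8 313.8  64.1] d [-1.5 -1.3 -8.1] rot [-0.001   0.0026 -0.0001] q [ 0.43  0.39  1.54 -0.    1.21 -0.71] [ 0.2  1.2 -1.1]
```

View pics/scene5.png

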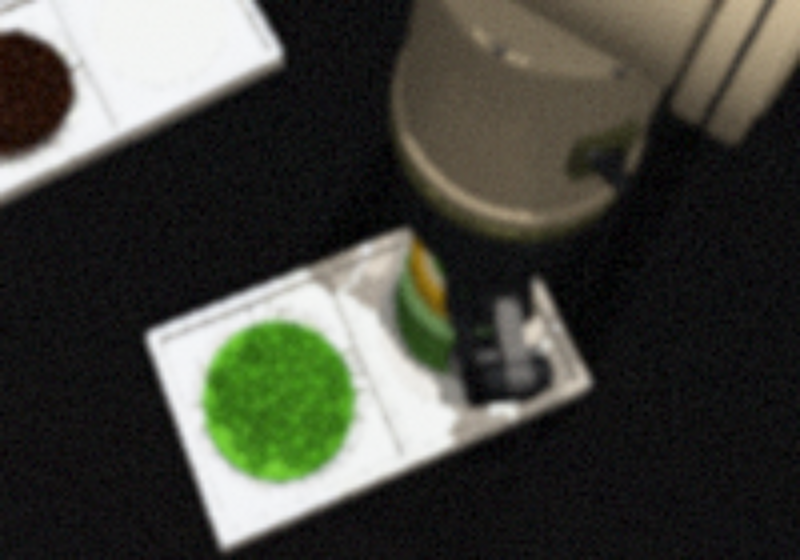

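Emit:
{"fn": "play_rows", "kwargs": {"targets": [[[0.0,-0.001,-0.001,-0.004,0,0.002,0],[0.0,0,0,-0.002,0,0,0],[0.0,0,0,0,0,0,0]]]}}

```text
t: 22.92
ee_pos: [556.8, 312.6, 57.9]
ee_rot: [-0.0, 0.841, 0.541, 0.001]
ft_force: [0.7, 0.4, -1.9]
grip_width: 0.691
```

Emit:
{"fn": "play_rows", "kwargs": {"targets": [[[0.0,0,0,-0.002,0,0,0],[0.0,0,0,-0.0005,0,0,0]]]}}

```text
t: 23.18
ee_pos: [557.1, 312.7, 56.0]
ee_rot: [-0.0, 0.841, 0.541, 0.001]
ft_force: [-2.9, -2.0, 4.2]
grip_width: 0.686
```

Emit:
{"fn": "play_rows", "kwargs": {"targets": [[[0.085,0,0,0,0,0,0],[0.085,0,0,0,0,0,0],[0.085,0,0,0,0,0,0],[0.085,0,0,0.02,0,0,0],[0.085,0,0,0.035,0,0,0],[0.085,0,0,0.035,0,0,0],[0.085,0,0,0.03,0,0,0],[0.085,0,0,0,0,0,0]]]}}

```text
t: 24.18
ee_pos: [558.6, 313.3, 187.2]
ee_rot: [0.0, 0.841, 0.541, 0.004]
ft_force: [1.3, 0.2, 0.6]
grip_width: 0.99
```

```bash
python3 go.py 393 168 170
```

```text
24.175 [558.6 313.3 187.2] d [-165.6 -145.3  -17.2] rot [-0.0042  0.0076  0.0001] q [ 0.43  0.27  1.45  0.    1.41 -0.71] [1.3 0.2 0.6]
```

Emit:
{"fn": "play_rows", "kwargs": {"targets": [[[0.085,-0.02,-0.018,0,-0.004,0.007,0],[0.085,-0.034,-0.03,0,0,0,0],[0.085,-0.034,-0.03,0,0,0,0],[0.085,-0.034,-0.03,0,0,0,0],[0.085,-0.026,-0.023,0,0,0,0],[0.085,-0.01,-0.008,0,0,0,0],[0.085,0,0,0,0,0,0],[0.085,0,0,0,0,0,0]]]}}

```text
t: 25.18
ee_pos: [395.1, 170.5, 186.8]
ee_rot: [0.0, 0.841, 0.541, 0.001]
ft_force: [0.1, -0.9, 0.0]
grip_width: 0.997
```

```bash
python3 go.py 393 168 110
```

```text
25.175 [395.1 170.5 186.8] d [ -2.1  -2.5 -76.8] rot [-0.0005  0.0017  0.    ] q [ 0.29 -0.31  2.02  0.    1.43 -0.86] [ 0.1 -0.9  0. ]
```

Emit:
{"fn": "play_rows", "kwargs": {"targets": [[[0.085,-0.002,-0.002,-0.02,0,0.002,0],[0.085,0,0,-0.03,0,0,0],[0.085,0,0,-0.03,0,0,0],[0.085,0,0,-0.015,0,0,0],[0.085,0,0,0,0,0,0],[0.085,0,0,0,0,0,0]]]}}

```text
t: 25.92
ee_pos: [396.3, 170.9, 91.1]
ee_rot: [-0.0, 0.841, 0.542, 0.001]
ft_force: [0.9, 1.2, 0.8]
grip_width: 0.993
```

```bash
python3 go.py 393 168 49
```

```text
25.925 [396.3 170.9  91.1] d [ -3.3  -2.9 -42.1] rot [-0.0017  0.0023 -0.0018] q [ 0.29 -0.2   2.11  0.    1.22 -0.86] [0.9 1.2 0.8]
```

Emit:
{"fn": "play_rows", "kwargs": {"targets": [[[0.085,-0.003,-0.003,-0.015,-0.002,0.002,-0.002],[0.085,0,0,-0.015,0,0,0],[0.085,0,0,-0.007,0,0,0],[0.085,0,0,0,0,0,0],[0.085,0,0,0,0,0,0]]]}}

```text
t: 26.55
ee_pos: [394.3, 168.0, 53.2]
ee_rot: [0.001, 0.841, 0.541, 0.001]
ft_force: [0.2, -0.8, 0.3]
grip_width: 0.992
```

```bash
python3 go.py 393 168 49
```

```text
26.55 [394.3 168.   53.2] d [-1.3  0.  -4.2] rot [-0.0003  0.0029  0.0005] q [ 0.28 -0.14  2.14 -0.    1.14 -0.86] [ 0.2 -0.8  0.3]
```

Emit:
{"fn": "play_rows", "kwargs": {"targets": [[[0.085,-0.001,0,-0.003,0,0.003,0],[0.085,0,0,0,0,0,0],[0.0,0,0,0,0,0,0],[0.0,0,0,0,0,0,0],[0.0,0,0,0,0,0,0],[0.0,0,0,0,0,0,0]]]}}

```text
t: 27.3
ee_pos: [394.3, 168.4, 51.3]
ee_rot: [0.0, 0.841, 0.541, 0.001]
ft_force: [0.8, 0.2, -0.0]
grip_width: 0.686
```

```bash
python3 go.py 595.9 111.2 180
```

```text
27.3 [394.3 168.4  51.3] d [201.6 -57.2 128.7] rot [-0.0011  0.002   0.0004] q [ 0.28 -0.14  2.14  0.    1.13 -0.86] [ 0.8  0.2 -0. ]
```

Emit:
{"fn": "play_rows", "kwargs": {"targets": [[[0.0,0,0,0.02,0,0.002,0],[0.0,0,0,0.035,0,0,0],[0.0,0.01,-0.003,0.03,0,0,0],[0.0,0.03,-0.008,0.015,0,0,0],[0.0,0.043,-0.012,0,0,0,0],[0.0,0.043,-0.012,0,0,0,0],[0.0,0.043,-0.012,0,0,0,0],[0.0,0.025,-0.008,0,0,0,0],[0.0,0,0,0,0,0,0],[0.0,0,0,0,0,0,0]]]}}

```text
t: 28.55
ee_pos: [588.9, 110.3, 148.7]
ee_rot: [-0.002, 0.841, 0.541, -0.005]
ft_force: [-0.6, 0.7, -2.5]
grip_width: 0.686
```

```bash
python3 go.py 595.3 111.2 55.3
```

```text
28.55 [588.9 110.3 148.7] d [  6.4   0.9 -93.4] rot [ 0.0011 -0.0107 -0.0007] q [ 0.1   0.21  1.6  -0.    1.35 -1.04] [-0.6  0.7 -2.5]
```

Emit:
{"fn": "play_rows", "kwargs": {"targets": [[[0.0,0.006,0.001,-0.015,0.001,-0.01,-0.001],[0.0,0,0,-0.03,0,0,0],[0.0,0,0,-0.02,0,0,0],[0.0,0,0,0,0,0,0],[0.0,0,0,0,0,0,0]]]}}

```text
t: 29.18
ee_pos: [591.7, 113.4, 79.4]
ee_rot: [-0.0, 0.84, 0.542, -0.0]
ft_force: [0.6, 0.1, -2.1]
grip_width: 0.688
```

```bash
python3 go.py 595.3 111.2 55.3
```

```text
29.175 [591.7 113.4  79.4] d [  3.6  -2.2 -24.1] rot [-0.0002 -0.0011 -0.0023] q [ 0.1   0.28  1.64  0.    1.22 -1.04] [ 0.6  0.1 -2.1]
```

Emit:
{"fn": "play_rows", "kwargs": {"targets": [[[0.0,0.004,-0.002,-0.008,0,-0.001,-0.002],[0.0,0,0,-0.009,0,0,0],[0.0,0,0,0,0,0,0],[0.0,0,0,0,0,0,0]]]}}

```text
t: 29.68
ee_pos: [597.4, 111.4, 63.3]
ee_rot: [0.001, 0.841, 0.541, 0.002]
ft_force: [-0.8, 0.3, -2.9]
grip_width: 0.689
```

```bash
python3 go.py 595.3 111.2 55.3
```

```text
29.675 [597.4 111.4  63.3] d [-2.1 -0.2 -8. ] rot [-0.0005  0.0035 -0.0003] q [ 0.1   0.31  1.64  0.    1.19 -1.04] [-0.8  0.3 -2.9]
```

Emit:
{"fn": "play_rows", "kwargs": {"targets": [[[0.0,-0.002,0,-0.004,0,0.003,0],[0.0,0,0,-0.002,0,0,0],[0.0,0,0,0,0,0,0]]]}}

```text
t: 30.05
ee_pos: [595.4, 111.5, 57.3]
ee_rot: [-0.0, 0.841, 0.541, 0.0]
ft_force: [-0.5, -0.5, -1.5]
grip_width: 0.687
```

Emit:
{"fn": "play_rows", "kwargs": {"targets": [[[0.0,0,0,-0.002,0,0,0],[0.0,0,0,-0.0005,0,0,0]]]}}

```text
t: 30.3
ee_pos: [595.7, 111.5, 55.4]
ee_rot: [0.0, 0.841, 0.541, 0.001]
ft_force: [-3.7, -1.2, 4.1]
grip_width: 0.69
```

Emit:
{"fn": "play_rows", "kwargs": {"targets": [[[0.085,0,0,0,0,0,0],[0.085,0,0,0,0,0,0],[0.085,0,0,0,0,0,0],[0.085,0,0,0.02,0,0,0],[0.085,0,0,0.035,0,0,0],[0.085,0,0,0.04,0,0,0],[0.085,0,0,0.03,0,0,0],[0.085,0,0,0,0,0,0]]]}}

```text
t: 31.3
ee_pos: [596.8, 111.7, 191.2]
ee_rot: [0.001, 0.841, 0.541, 0.003]
ft_force: [-0.2, 0.9, -0.2]
grip_width: 0.997
```

Emit:
{"fn": "play_rows", "kwargs": {"targets": [[[0.085,-0.04,0,0.02,0,0,0],[0.085,-0.045,0,0,0,0,0],[0.085,-0.045,0,0,0,0,0],[0.085,-0.03,0.02,0,0,0,0],[0.085,-0.02,0.045,0,0,0,0],[0.085,-0.01,0.045,0,0,0,0],[0.085,0,0.045,0,0,0,0],[0.085,0,0.045,0,0,0,0],[0.085,0,0.045,0,0,0,0],[0.085,0,0,0,0,0,0]]]}}

```text
t: 32.55
ee_pos: [397.5, 362.0, 208.8]
ee_rot: [0.001, 0.842, 0.54, 0.002]
ft_force: [-0.1, -0.2, 0.1]
grip_width: 0.998
```

```bash
python3 - <<'E'
from workcell import vision,bot
import cv2
for n in("scene","top"):
    d=vision.get_image(n); f=d["frame"]; cv2.imwrite(f"pics/{n}9.png",f)
    if n=="top":
        cv2.imwrite("pics/d1.png",cv2.resize(f[95:205,115:275],None,fx=5,fy=5,interpolation=cv2.INTER_CUBIC))
        cv2.imwrite("pics/d2.png",cv2.resize(f[95:205,275:435],None,fx=5,fy=5,interpolation=cv2.INTER_CUBIC))
print(bot.get_obs()["ee_pos"],bot.get_obs()["t"])
E
```

```text
[397.91709898 359.69189007 208.78148621] 32.65
```

View pics/scene9.png

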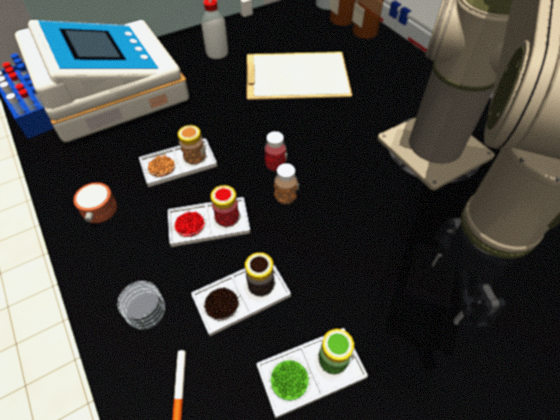

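View pics/d1.png

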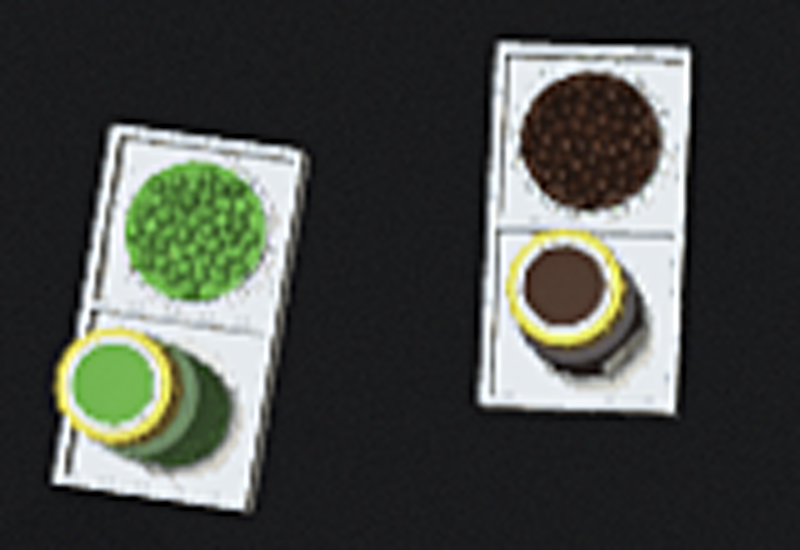

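View pics/d2.png

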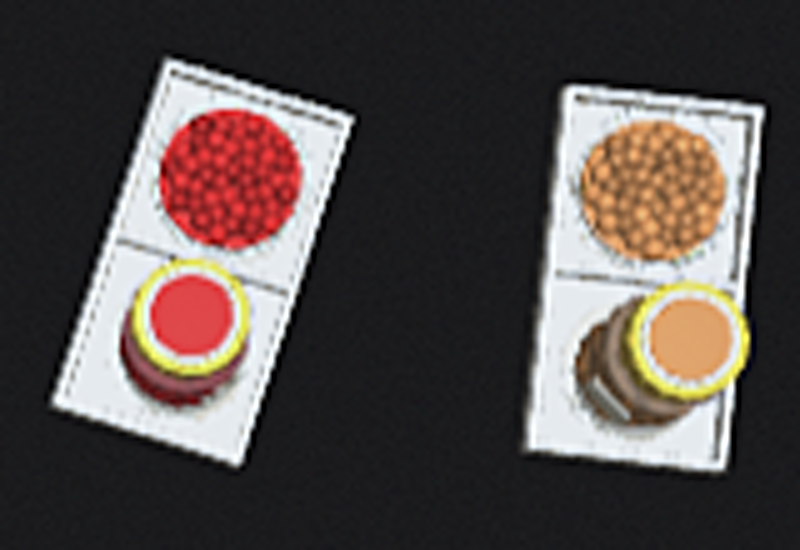

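View pics/top9.png

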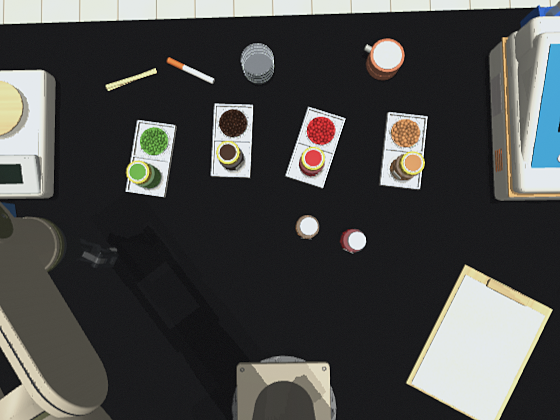

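```bash
python3 - <<'E'
from workcell import vision,bot,job
from h import *
d=vision.get_image("top")
B={"green":((116,387),(115,95),(556.3,312.5,-.161)),"brown":((566,288),(115,95),(595.9,111.2,-.059)),"red":((191,316),(275,95),(576.1,-76.7,-.34)),"tan":((689,342),(275,95),(561.3,-295.1,-.14))}
for k,(p,o,b) in B.items():
    w=back(d,(np.array(p)+.5)/5-.5+np.array(o),89)[0,:2]-b[:2]; c,s=np.cos(b[2]),np.sin(b[2])
    print(k,np.round([c*w[0]+s*w[1],-s*w[0]+c*w[1]],1))
E
```

```text
green [-2.8 -3.5]
brown [-3.3 -2.7]
red [ 0.1 -2.1]
tan [-2.3 -1.1]
```

```bash
python3 - <<'E'
from workcell import job,bot
print(bot.get_obs()["t"]); print(job.finish_job())
E
```

```text
32.7
the job is handed in; nothing more can be done
None
```

All four yellow-lidded jars are standing in the empty bays of their matching trays (red, tan, green, then brown). The job is handed in at t ≈ 33 s, against the 112 s limit. For each one I gripped the jar body, lowered it until the force sensor showed light floor contact (about 4–11 N), then released and lifted clear.

- **Position:** measured from the lids in the last top picture, each jar axis is within about 3.5 mm of its bay centre, against the 14 and 15 mm limits. The worst is green at −2.8 mm along and −3.5 mm across.
- **Upright:** both final pictures show all four jars standing upright. I did not measure tilt separately.
- **Bottles:** the two white-capped bottles look unmoved at about (307, 226) and (353, 240) px. I compared them by eye with the first picture and did not re-measure them.
- **Arm:** it is parked clear of everything at about (398, 360, 209) mm with the gripper open.

No check failed. A few rows ended up to about 20 mm off their target, and I corrected each of those before gripping or releasing.

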